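# Fetch the moisture tin from behind the reagent bottles

### The arm

A 6-joint arm with a two-finger parallel gripper is mounted at the origin on the work surface. World frame = base frame: x ahead of the robot, y to its left, z up, the work surface at z = 0. Lengths are in m, angles in degrees, forces in N, time in s.
With the tool pointing down it reaches from about 0.35 to 0.875 m from the base axis. Payload 4.2 kg.
Tool frame: the origin (TCP) lies midway between the tips of the shut fingers; the grasp point (between the pads) lies 19 mm behind it; z points along the fingers, y is the line along which they close (so a half turn about z gives the same grasp; the last joint's range is limited). The gripper opens to 87 mm and grips with 3 to 60 N. Pads are 19 mm wide; open, the fingers measure 117 mm over their backs; the gripper's body (75 mm by 190 mm) begins 51 mm behind the grasp point.
Start: joints at [-53.938, 22.042, 0.453, 0, -68.411, -14.817], TCP at [0.226, -0.582, 0.223] pointing down, gripper open.
Joint ranges: [-179.83, 179.83], [-69.29, 118.12], [-61.27, 80.66], [-181.25, 117.63], [-171.15, -9.14], [-177.46, 177.46]. Speed limits (degrees/s): [159.86, 159.86, 180, 180, 180, 180].

### API

Orientations are given as [roll, pitch, yaw] about the fixed x, y, z axes, in that order (R = Rz(yaw) Ry(pitch) Rx(roll)).
In Python, from workcell import env gives the robot as it stands. The module is installed in compiled form; this text tells all that it offers. Calls block until the motion is done:
- env.goto(position, orientation): joint-space move of the TCP to a pose.
- env.move_straight(position, rotation=None, rate=0.15, force_limit=None): straight line of the TCP; rotation=None keeps the orientation; rate is the mean speed in m/s. With force_limit (N) it stops when the force on the tool has changed by that much, and returns True; else False.
- env.set_joints(angles): joint-space move.
- env.gripper_to(opening, grasp_force=None): opening from 0.0 (shut) to 1.0 (fully open); grasp_force is the grip in N (None keeps the last); returns when the fingers have stopped.
- env.dwell(seconds).
- env.inverse_kinematics(position, orientation): joint angles nearest the present ones, or None.
- env.read_state(): the state.
- env.grab_frame(name): name is "side" or "top"; returns a dict with "image" (400x640x3 uint8, blue, green, red), "fx", "fy", "cx", "cy" (pixels), "position" and "orientation" of the camera in the world. Camera axes: x right, y up, looking along -z (the intrinsics and any distortion apply to the point x, -y, -z); pixel columns grow to the right and rows downward; lengths in m; the calibration is good to about 2 mm. A picture is of the moment at which its call begins. There is no depth.
A pose or a line that the arm cannot do raises env.Unreachable and nothing moves.
- env.close_job(): hands the job in; it is judged then, once.
Trained networks look in a picture, given as the dict that the camera call returned (one of the last four; its "shot" number tells which), for a name from the list of things; names that differ only in an ending like _2 or _b are one class to them, and where a whole thing is asked for, a point or a joint stands for the part that bears it (a point fixed in the world has none). Each returns a list of dicts, best first, with "score" (0 to 1); they miss things now and then, are a little off and sometimes report something else, mostly with a low value. They report only what shows in the picture. A call takes as long as a camera call. They do not tell look-alikes from the thing itself.
- env.search_frame(picture, thing): "xyz" ([x, y, z] in m, in world coordinates, good to about 4 mm: the middle of the surface that is visible of it).
- env.trace(picture, thing): "mask" (400x640 bool, what is visible of it).
The state is a dict: "clock": time; "joint_positions": joint angles; "qvel": joint speeds; "joint_torque": joint torques, N m; "position": TCP position; "tool_rot": TCP orientation; "force": force on the tool from outside, world axes, zero at the start; "wrist_torque": the same for the moment, N m; "opening": opening from 0.0 (shut) to 1.0 (fully open); "finger_force": force on a finger pad.
Only numpy, scipy, OpenCV 4.12 (cv2) and the standard library are available. Lean on these libraries where they do the work, as an engineer would, in place of code of your own. Each camera call takes 0.05 s, during which the arm holds its last target. There are 200 camera calls.

### The job

Fetch the lidded aluminium sample tin that is boxed in by three tall bottles in the divided bottle tray: first stand all three bottles on the sheet of white paper, then set the tin gently in the middle of the balance pan, and finally put each bottle back upright in the same compartment it came from. Leave the low jar and the small vial in their compartments, and let none of these things tip over.

Things in the scene. Friction and masses are not known exactly. Their poses are not given: they have to be found in the camera images.
- tray: Low grey plastic bottle tray, fixed, 137 (its x) x 204 mm (its y); rim and dividers 18 mm high, 3 mm thick, floor 3 mm thick. Origin: centre of its underside, z up. Six compartments 64 mm square inside: centres at x = -33.5 (near row) and +33.5 mm (far row), y = -67, 0, +67 mm. Tin: middle of the far row; tall bottles: beside and before it; jar, vial: near corners; all within 5 mm of centre.
- flaskbottle_mid (a point): Tall brown glass reagent bottle with sloping shoulder and white screw cap, no paper band: body 48 mm diameter, 136 mm high. The cap, 28 mm in diameter, is the top 24 mm (112 to 136 mm above the foot), with a slim neck below. Point: on its axis, half-way up (68 mm above the foot); z up. The neighbours leave no room to grip its body, so lift it by the cap.
- widebottle_mid (a point): Tall white plastic wide-mouth bottle with straight sides and a paper band: body 48 mm diameter, 127 mm high; the wide cap is 40 mm in diameter and takes up the top 22 mm (from 105 to 127 mm above its foot). Point: on its axis, half-way up (63.5 mm above its foot); z up along the bottle. Lift it by the cap.
- dropperbottle_mid (a point): Tall brown glass dropper bottle with a paper band, the tallest: body 48 mm diameter, 159 mm high; a ribbed black collar 23 mm in diameter from 107 to 131 mm above its foot, and on it a black rubber bulb 17 mm in diameter up to 159 mm (rigid here). Point: on its axis, half-way up (79.5 mm above its foot); z up along the bottle. Lift it by the collar, from above over the bulb.
- tin_mid (a point): Round aluminium moisture tin with its lid on (one rigid piece), 50 mm diameter, 48 mm high, no knob. Point: on its axis, half-way up (24 mm above its foot); z up. It is gripped round its sides, above the 18 mm high dividers; there is no room for fingers while the tall bottles stand round it.
- jar_mid (a point): Low white plastic jar, 47 mm diameter, 40 mm high, in a near corner compartment; to be left where it is. Point: on its axis, half-way up; z up.
- vial_mid (a point): Small glass vial with a crimped metal cap, 30 mm diameter, 57 mm high, in the other near corner compartment; to be left where it is. Point: on its axis, half-way up; z up.
- sheet_top (a point): Sheet of white paper lying on the bench to one side of the tray (left or right), fixed, 297 mm along its x, 210 mm along its y, 1 mm thick. Point: centre of its upper face; z up. Room for the three bottles.
- pan_top (a point): Centre of the upper face of the round steel pan of the white top-loading balance, on the other side of the tray from the paper. Pan 120 mm in diameter, 76 mm above the bench, fixed (does not sink); z up. The housing is 190 mm wide (y), reaches from 198 mm before the pan's centre (-x, display end) to 88 mm behind it, and is 60 mm high (67 mm at the display).
Not all that is in view belongs to the job. What is shaped like the part that bears widebottle_mid but pink or red is not meant.

How it is judged:
By the outcome, as a careful person would: the job done as asked, in the order asked, and still so for the second after the job is handed in, with the robot touching nothing.
It also fails if it takes over 128 s, if anything falls off the work surface, if the arm or the gripper's body presses on something with over 40 N, if the wrist force passes 120 N, or if a joint passes its speed limit or range.

## Working session

There is one attempt and no reset: what is moved stays moved. The work goes in short steps, each a Python script; the robot and the scene stay as the last script left them, time stands still between calls to the robot, and variables do not carry over. Pictures are saved under pics/ and viewed, at most 14 in all, crops included, and the job is handed in when it is done.

```bash
mkdir -p pics; python3 - <<'E'
from workcell import env
import cv2,numpy as np
for n in ["side","top"]:
    f=env.grab_frame(n); cv2.imwrite(f"pics/{n}0.png",f["image"])
    print(n,[f[k] for k in("fx","fy","cx","cy","position","orientation")],[k for k in f])
    for t in ["tray","flaskbottle_mid","widebottle_mid","dropperbottle_mid","tin_mid","jar_mid","vial_mid","sheet_top","pan_top"]:
        try:
            for d in env.search_frame(f,t)[:3]: print(t,np.round(d["xyz"],3),round(d["score"],2))
        except Exception as e: print(t,e)
print(env.read_state()["clock"])
E
```

```text
side [420.0271229118006, 420.0271229118006, 318.7299224933062, 189.5880186377561, array([0.10400792, 0.6814036 , 0.62522868]), array([  57.97207382,    0.57100967, -143.97548571])] ['image', 'fx', 'fy', 'cx', 'cy', 'position', 'orientation', 'shot']
tray [0.579 0.094 0.011] 0.83
tray [0.435 0.384 0.058] 0.62
flaskbottle_mid [ 0.614 -0.022  0.104] 0.95
widebottle_mid [0.644 0.119 0.079] 0.93
widebottle_mid [0.757 0.09  0.072] 0.74
widebottle_mid [0.709 0.226 0.102] 0.73
dropperbottle_mid [0.57  0.064 0.075] 0.8
tin_mid [0.638 0.054 0.048] 0.88
jar_mid [ 0.564 -0.003  0.039] 0.84
vial_mid [0.586 0.12  0.042] 0.81
pan_top [0.435 0.385 0.061] 0.57
pan_top [ 0.564 -0.006  0.042] 0.29
top [407.4330846363183, 407.4330846363183, 323.3594537379266, 200.69296165841223, array([ 0.36639871, -0.00554129,  1.16132253]), array([ 13.36719183,  -0.1836951 , -91.73630385])] ['image', 'fx', 'fy', 'cx', 'cy', 'position', 'orientation', 'shot']
tray [0.599 0.051 0.004] 0.92
flaskbottle_mid [ 0.62  -0.03   0.103] 0.66
widebottle_mid [0.629 0.234 0.104] 0.95
widebottle_mid [0.646 0.099 0.113] 0.89
widebottle_mid [0.702 0.202 0.103] 0.77
dropperbottle_mid [0.575 0.049 0.103] 0.61
tin_mid [0.639 0.037 0.053] 0.8
jar_mid [ 0.567 -0.019  0.042] 0.61
vial_mid [0.593 0.108 0.047] 0.68
pan_top [0.435 0.366 0.063] 0.71
1.0
```

View pics/side0.png

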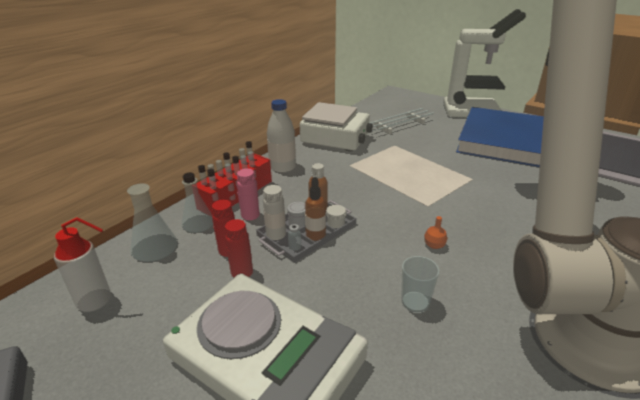

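View pics/top0.png

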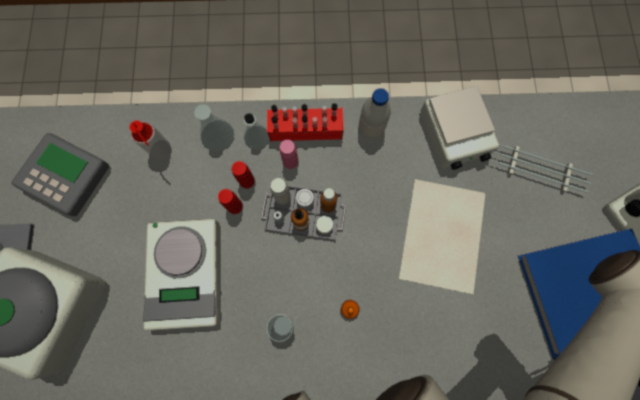

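The top view shows the tray at (303,213). Candidates for each thing I want:

| Wanted | Chosen pixel | Could be mistaken for |
|---|---|---|
| widebottle | white (279,190) | red (243,175), red (230,202), pink (289,153) |
| flask | brown with white cap (329,198) | dropper |
| dropper | brown (299,217) | flask |
| tin | (305,198) | jar (324,226) |
| pan | (178,250) | calculator (60,175), white box (465,120) |
| sheet | (443,237) | none |

In the side view, the chosen widebottle is the white one at (274,210). Next I'll fit silhouettes of the given shapes to the masks from both views.

```bash
cat > vis.py <<'E'
from workcell import env
import cv2,numpy as np
from scipy.spatial.transform import Rotation as R
from scipy.optimize import minimize
def proj(f,P):
    p=(np.asarray(P)-f["position"])@R.from_euler("xyz",f["orientation"],degrees=True).as_matrix()
    return np.c_[f["cx"]+f["fx"]*p[:,0]/-p[:,2], f["cy"]+f["fy"]*-p[:,1]/-p[:,2]]
def ray(f,u,v,z):
    d=R.from_euler("xyz",f["orientation"],degrees=True).apply([(u-f["cx"])/f["fx"],-(v-f["cy"])/f["fy"],-1])
    return f["position"]+d*(z-f["position"][2])/d[2]
# (z0,z1,r0,r1) frusta
SH=dict(flaskbottle_mid=[(0,.085,.024,.024),(.085,.112,.024,.011),(.112,.136,.014,.014)],
 widebottle_mid=[(0,.1,.024,.024),(.1,.105,.024,.02),(.105,.127,.02,.02)],
 dropperbottle_mid=[(0,.085,.024,.024),(.085,.107,.024,.0115),(.107,.131,.0115,.0115),(.131,.159,.0085,.0085)],
 tin_mid=[(0,.048,.025,.025)],jar_mid=[(0,.04,.0235,.0235)],vial_mid=[(0,.045,.015,.015),(.045,.057,.011,.011)])
S=4
def render(f,name,x,y,z=.003):
    m=np.zeros((400,640),np.uint8); a=np.linspace(0,2*np.pi,40)
    big=np.zeros((400*1,640*1),np.uint8)
    for z0,z1,r0,r1 in SH[name]:
        P=np.vstack([np.c_[x+r*np.cos(a),y+r*np.sin(a),0*a+z+h] for h,r in((z0,r0),(z1,r1))])
        h=cv2.convexHull(((proj(f,P))*16).round().astype(np.int32))
        cv2.fillConvexPoly(big,h,1,cv2.LINE_8,4)
    return big.astype(bool)
def scene(f,xy):
    lab=np.zeros((400,640),int)
    for i,n in sorted(enumerate(xy),key=lambda t:-np.hypot(*(np.array(xy[t[1]])-f["position"][:2]))):
        lab[render(f,n,*xy[n])]=i+1
    return lab
E
cat > m.py <<'E'
from vis import *
fs=[env.grab_frame("top"),env.grab_frame("side")]
near=dict(flaskbottle_mid=(.62,-.03),widebottle_mid=(.645,.105),dropperbottle_mid=(.575,.053),tin_mid=(.638,.04),jar_mid=(.567,-.015),vial_mid=(.593,.11))
xy=dict(near)
M={}
for n in xy:
  for k,f in enumerate(fs):
    best=[];
    for d in env.trace(f,n):
      r=render(f,n,*xy[n]); m=d["mask"]; best.append(((r&m).sum()/(r|m).sum(),m))
    if best:
      b=max(best,key=lambda t:t[0]); M[n,k]=b[1]; print(n,k,round(b[0],2),b[1].sum())
def cost(v,n,ks):
    t=dict(xy); t[n]=v; c=0; i=list(t).index(n)+1
    for k in ks:
        if (n,k) in M:
            r=scene(fs[k],t)==i; m=M[n,k]; c+=1-(r&m).sum()/max(1,(r|m).sum())
    return c
for it in range(3):
    for n in xy:
        xy[n]=minimize(cost,xy[n],args=(n,(0,1)),method="Nelder-Mead",options=dict(initial_simplex=np.array(xy[n])+np.array([[0,0],[.008,0],[0,.008]])*(1-.3*it),xatol=2e-4)).x
for n in xy: print(n,xy[n].round(4),[round(float(cost(xy[n],n,(k,))),2) for k in(0,1)])
loc={"flaskbottle_mid":(.0335,-.067),"widebottle_mid":(.0335,.067),"dropperbottle_mid":(-.0335,0),"tin_mid":(.0335,0),"jar_mid":(-.0335,-.067),"vial_mid":(-.0335,.067)}
A=np.array([loc[n] for n in xy]);B=np.array([xy[n] for n in xy])
ca,cb=A.mean(0),B.mean(0);H=(A-ca).T@(B-cb);U,_,V=np.linalg.svd(H);Q=(U@V).T
c=cb-Q@ca; print("tray",c,np.degrees(np.arctan2(Q[1,0],Q[0,0]))); print((B-(A@Q.T+c)).round(4))
for k,f in enumerate(fs):
    im=f["image"].copy(); lab=scene(f,xy); 
    e=(lab!=np.roll(lab,1,0))|(lab!=np.roll(lab,1,1)); 
    p0=proj(f,[[*c,.05]])[0].astype(int); s=np.s_[p0[1]-60:p0[1]+60,p0[0]-70:p0[0]+70]
    a=cv2.resize(im[s],None,fx=5,fy=5,interpolation=cv2.INTER_CUBIC); im[e]=(0,255,0)
    # overlay as thin contours
    for i in range(1,7):
        mm=cv2.resize((lab==i).astype(np.uint8)[s],None,fx=5,fy=5,interpolation=cv2.INTER_NEAREST)
        cs,_=cv2.findContours(mm,0,2); cv2.drawContours(a,cs,-1,(0,255,0),1)
    for q in ((-.0685,-.102),(.0685,-.102),(.0685,.102),(-.0685,.102)):
        w=Q@np.array(q)+c; pp=proj(f,[[*w,.018]])[0]-[p0[0]-70,p0[1]-60]; cv2.circle(a,tuple((pp*5).astype(int)),4,(255,0,255),1)
    cv2.imwrite(f"pics/fit{k}.png",a)
    for n in("sheet_top","pan_top"):
        d=env.trace(f,n)
        if d:
            m=d[0]["mask"].astype(np.uint8); rc=cv2.minAreaRect(cv2.findNonZero(m)); z=.001 if n=="sheet_top" else .076
            (cx,cy)=cv2.boxPoints(rc).mean(0); print(n,k,d[0]["score"],m.sum(),ray(f,cx,cy,z).round(4),[ray(f,*b,z)[:2].round(3).tolist() for b in cv2.boxPoints(rc)])
        else: print(n,k,"none")
print(env.read_state()["clock"])
E
python3 m.py
```

```text
flaskbottle_mid 0 0.68 352
flaskbottle_mid 1 0.27 318
widebottle_mid 0 0.57 369
widebottle_mid 1 0.61 1017
dropperbottle_mid 0 0.75 366
dropperbottle_mid 1 0.77 964
tin_mid 0 0.72 289
tin_mid 1 0.6 399
jar_mid 0 0.75 213
jar_mid 1 0.87 401
vial_mid 0 0.49 70
vial_mid 1 0.76 295
flaskbottle_mid [ 0.6313 -0.0305] [0.07, 0.29]
widebottle_mid [0.6611 0.1031] [0.16, 0.11]
dropperbottle_mid [0.5803 0.0493] [0.02, 0.16]
tin_mid [0.6421 0.0372] [0.1, 0.07]
jar_mid [ 0.5687 -0.0168] [0.22, 0.12]
vial_mid [0.5939 0.1145] [0.5, 0.17]
tray [0.61290503 0.04280418] -11.530606399811886
[[-0.001  -0.0009]
 [ 0.002   0.0013]
 [ 0.0002 -0.0002]
 [-0.0037  0.0011]
 [ 0.002  -0.0006]
 [ 0.0004 -0.0006]]
sheet_top 0 0.59 7435 [ 0.5276 -0.3586  0.001 ] [[0.408, -0.217], [0.7, -0.29], [0.653, -0.508], [0.366, -0.423]]
pan_top 0 0.72 7859 [0.4349 0.3609 0.076 ] [[0.585, 0.47], [0.579, 0.267], [0.294, 0.259], [0.3, 0.449]]
sheet_top 1 0.88 3615 [ 0.525  -0.3438  0.001 ] [[0.687, -0.256], [0.792, -0.532], [0.368, -0.429], [0.337, -0.212]]
pan_top 1 0.87 17333 [0.4212 0.4    0.076 ] [[0.545, 0.512], [0.667, 0.301], [0.292, 0.283], [0.267, 0.462]]
1.9
```

View pics/fit0.png

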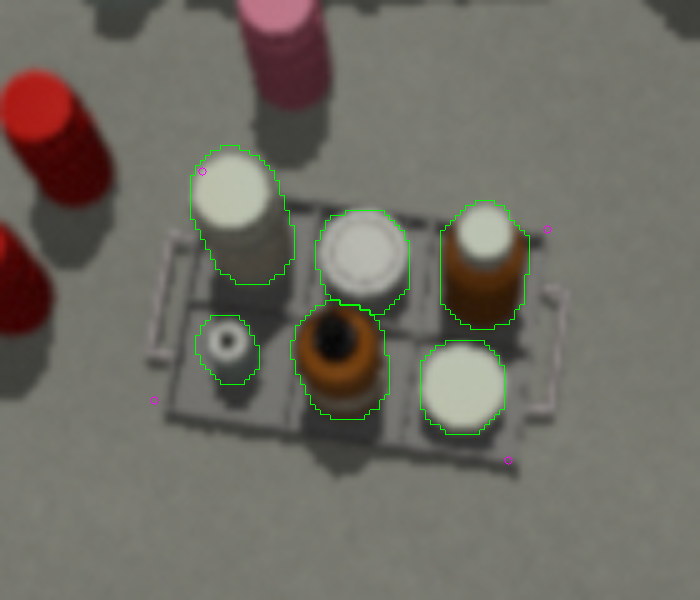

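View pics/fit1.png

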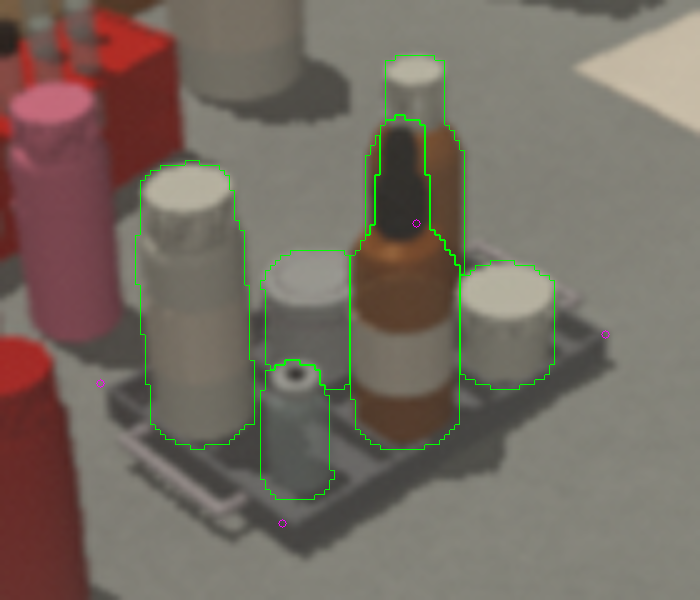

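```bash
python3 - <<'E'
from vis import *
f=env.grab_frame("top"); s=env.grab_frame("side")
for k,(g,b) in enumerate(((f,(140,215,220,280)),(s,(190,285,285,365)))):
    x0,y0,x1,y1=b; im=cv2.resize(g["image"][y0:y1,x0:x1],None,fx=4,fy=4,interpolation=cv2.INTER_CUBIC)
    # model-based: maximise edge strength on projected pan circle
    gr=cv2.GaussianBlur(cv2.cvtColor(g["image"],cv2.COLOR_BGR2GRAY).astype(np.float32),(0,0),1)
    G=np.hypot(cv2.Sobel(gr,5,1,0),cv2.Sobel(gr,5,0,1)); a=np.linspace(0,2*np.pi,120)
    def sc(x,y):
        p=proj(g,np.c_[x+.06*np.cos(a),y+.06*np.sin(a),0*a+.076]).astype(np.float32)
        return cv2.remap(G,p[:,:1],p[:,1:],1).mean()
    c=ray(g,*((178,250) if k==0 else (240,321)),.076)
    best=max((sc(c[0]+i*.001,c[1]+j*.001),c[0]+i*.001,c[1]+j*.001) for i in range(-25,26) for j in range(-25,26)); print(k,c,best)
    p=proj(g,np.c_[best[1]+.06*np.cos(a),best[2]+.06*np.sin(a),0*a+.076])
    cv2.polylines(im,[((p-[x0,y0])*4).astype(int)],True,(0,255,0),1); cv2.imwrite(f"pics/pan{k}.png",im)
a,b=[cv2.imread(f"pics/pan{k}.png") for k in(0,1)]
h=max(a.shape[0],b.shape[0]); P=lambda i:cv2.copyMakeBorder(i,0,h-i.shape[0],0,0,0)
cv2.imwrite("pics/pan.png",np.hstack([P(a),P(b)]))
E
```

```text
0 [0.50082717 0.37350857 0.076     ] (np.float32(101.32889), np.float64(0.49982717395250054), np.float64(0.37850856661432347))
1 [0.49086155 0.37928946 0.076     ] (np.float32(108.09513), np.float64(0.5008615496393238), np.float64(0.37428946110021255))
```

View pics/pan.png

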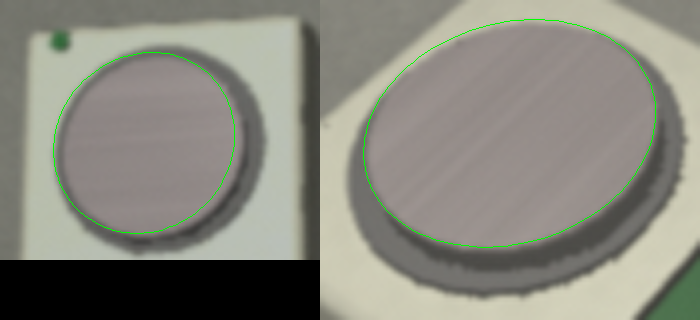

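The contours sit on the chosen brown flask, white widebottle and dropper, and not on the pink and red ones. For a second measurement I'll use the cap-top centres read off the crops: wide (230,190), flask (485,233) and bulb (335,338) in the top view, and (187,188), (413,72) and (400,126) in the side view.

```bash
python3 - <<'E'
from vis import *
c=[0.61290503,0.04280418,.05]
pt={"top":dict(wide=(230,190,.13),flask=(485,233,.139),drop=(335,336,.162),tin=(364,253,.051),jar=(462,387,.043),vial=(227,341,.060)),
"side":dict(wide=(187,188,.13),flask=(413,72,.139),drop=(400,128,.162),jar=(507,291,.043),vial=(296,374,.06),tin=(310,280,.051))}
from scipy.optimize import least_squares
for v in pt:
    f=env.grab_frame(v); p0=proj(f,[c])[0].astype(int)-[70,60]
    for n,(u,w,z) in pt[v].items(): print(v,n,ray(f,p0[0]+(u+.5)/5-.5,p0[1]+(w+.5)/5-.5,z)[:2].round(4))
E
```

```text
top wide [0.6582 0.1025]
top flask [ 0.6287 -0.0304]
top drop [0.5718 0.047 ]
top tin [0.6417 0.0358]
top jar [ 0.5652 -0.0169]
top vial [0.5917 0.1119]
side wide [0.6599 0.1027]
side flask [ 0.6308 -0.0286]
side drop [0.5807 0.0491]
side jar [ 0.5675 -0.0173]
side vial [0.5945 0.1109]
side tin [0.644  0.0394]
```

```bash
cat > ops.py <<'E'
from workcell import env
import numpy as np, cv2
YAW=-11.5
# xy in tray, pick TCP z in tray (foot at .003), open fraction, sheet xy, carry z lift
B=dict(flask=((.630,-.030),.111,.56,(.609,-.377),.050),
       drop=((.5785,.0485),.1125,.54,(.445,-.333),.075),
       wide=((.6592,.1027),.1115,.75,(.527,-.355),.085))
O=[180,0,YAW]
st=env.read_state
def ms(xy,z,rate=.25,fl=None): return env.move_straight([xy[0],xy[1],z],rate=rate,force_limit=fl)
def move(src,sz,dst,dz,op,lift,force=30,yaw=YAW,first=False,clear=.075):
    zc=max(sz,dz)+lift
    env.gripper_to(op)
    env.goto([*src,sz+clear],[180,0,yaw])
    ms(src,sz,.12)
    env.gripper_to(0,force); a=st(); print("grip",round(a["opening"]*87,1),round(a["finger_force"],1))
    ms(src,sz+.025,.1); a=st(); print("held",round(a["opening"]*87,1),a["force"].round(1))
    ms(src,zc,.2); ms(dst,zc,.3)
    ms(dst,dz+.015,.15)
    hit=ms(dst,dz-.002,.03,3); print("down",hit,st()["position"].round(4),"want z",dz)
    env.gripper_to(op)
    ms(dst,dz+clear,.2)
    print("t",round(st()["clock"],1))
def pic(n,cam):
    f=env.grab_frame(cam); cv2.imwrite(f"pics/{n}.png",f["image"]); return f
E
python3 - <<'E'
from ops import *
print(st()["tool_rot"])
for yaw in(-11.5,168.5):
  for n in B:
    for p,z in((B[n][0],.28),(B[n][3],.28),(B[n][0],.11),((.5,.375),.18)):
      q=env.inverse_kinematics([*p,z],[180,0,yaw]); print(yaw,n,None if q is None else np.round(q))
E
```

```text
[-1.79998881e+02  3.21429759e-04 -1.58754901e+02]
-11.5 flask [ 12.  21.   7.   0. -76.  67.]
-11.5 flask [-19.  30.  21.   0. -81.  97.]
-11.5 flask [ 12.  28.  -7.   0. -55.  67.]
-11.5 flask [ 52.  24.  -3.   0. -63.  27.]
-11.5 drop [ 21.  16.  -1.   0. -74.  58.]
-11.5 drop [-20.  13.  -4.   0. -73.  99.]
-11.5 drop [ 21.  24. -15.   0. -52.  58.]
-11.5 drop [ 52.  24.  -3.   0. -63.  27.]
-11.5 wide [ 23.  25.  13.   0. -78.  56.]
-11.5 wide [-19.  21.   8.   0. -76.  98.]
-11.5 wide [ 23.  31.  -1.   0. -57.  56.]
-11.5 wide [ 52.  24.  -3.   0. -63.  27.]
168.5 flask [  12.   21.    7.   -0.  -76. -113.]
168.5 flask [-19.  30.  21.   0. -81. -83.]
168.5 flask [  12.   28.   -7.   -0.  -55. -113.]
168.5 flask [  52.   24.   -3.   -0.  -63. -153.]
168.5 drop [  21.   16.   -1.   -0.  -74. -122.]
168.5 drop [-20.  13.  -4.  -0. -73. -81.]
168.5 drop [  21.   24.  -15.   -0.  -52. -122.]
168.5 drop [  52.   24.   -3.   -0.  -63. -153.]
168.5 wide [  23.   25.   13.   -0.  -78. -124.]
168.5 wide [-19.  21.   8.  -0. -76. -82.]
168.5 wide [  23.   31.   -1.   -0.  -57. -124.]
168.5 wide [  52.   24.   -3.   -0.  -63. -153.]
```

```bash
python3 - <<'E'
from ops import *
n="flask"; s,z,op,d,l=B[n]
move(s,z,d,z-.002,op,l)
pic("a1","side")
E
```

```text
grip 27.3 30.0
held 27.4 [-1.3  0.2 -1.7]
down True [ 0.6089 -0.377   0.1093] want z 0.109
t 10.9
```

View pics/a1.png

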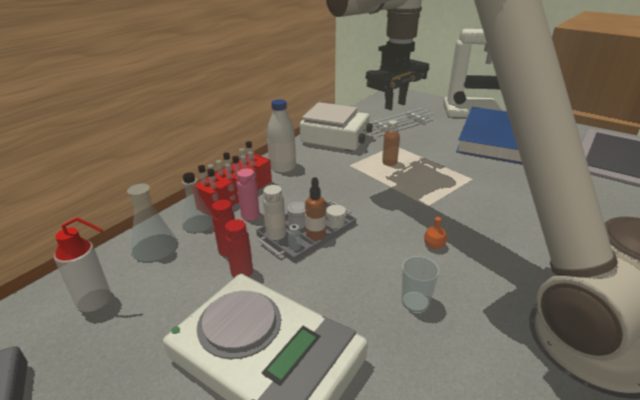

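The flask stands upright on the paper at (391,150), near its far end. Dropper and wide bottle next.

```bash
python3 - <<'E'
from ops import *
for n in("drop","wide"):
    s,z,op,d,l=B[n]
    move(s,z,d,z-.002,op,l)
pic("a2","side")
f=pic("a2t","top")
print([(d["xyz"].round(3) if hasattr(d["xyz"],"round") else d["xyz"],d["score"]) for d in env.search_frame(f,"tin_mid")[:2]])
E
```

```text
grip 22.1 30.1
held 21.9 [-0.1  0.2 -1.8]
down True [ 0.4451 -0.3328  0.1107] want z 0.1105
t 18.8
grip 38.8 30.0
held 39.3 [-0.3  0.5 -1.6]
down True [ 0.5269 -0.3549  0.1096] want z 0.1095
t 27.6
[([0.6424, 0.0362, 0.0518], 0.52)]
```

View pics/a2.png

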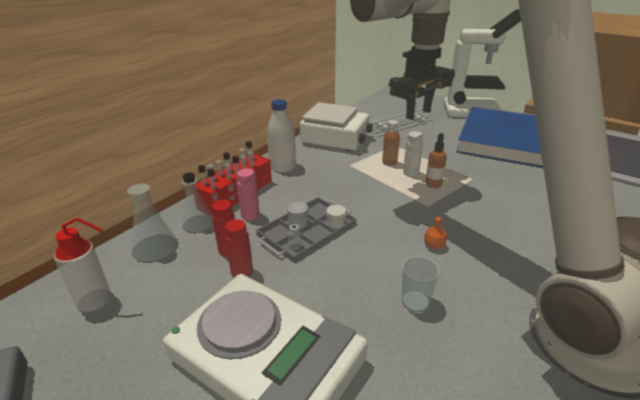

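All three bottles stand on the paper at (391,148), (414,158) and (436,165), and the tin at (297,213) is free. The tin goes to the pan next, carried above the red bottles.

```bash
sed -i 's/,.03,3)/,.02,3)/' ops.py; python3 - <<'E'
from ops import *
move((.643,.037),.025,(.500,.3755),.098,.83,.10,force=20,clear=.15)
pic("a3","side"); f=pic("a3t","top")
for n in("tin_mid","flaskbottle_mid","dropperbottle_mid","widebottle_mid"): print(n,[np.round(d["xyz"],3) for d in env.search_frame(f,n)[:3]])
E
```

```text
grip 49.2 20.0
held 49.0 [-0.4  0.1 -0.7]
down True [0.4998 0.3754 0.0982] want z 0.098
t 37.3
tin_mid [array([0.495, 0.353, 0.107])]
flaskbottle_mid [array([ 0.599, -0.364,  0.098])]
dropperbottle_mid [array([ 0.447, -0.322,  0.098])]
widebottle_mid [array([0.702, 0.197, 0.104]), array([0.627, 0.235, 0.104]), array([ 0.523, -0.347,  0.107])]
```

View pics/a3.png

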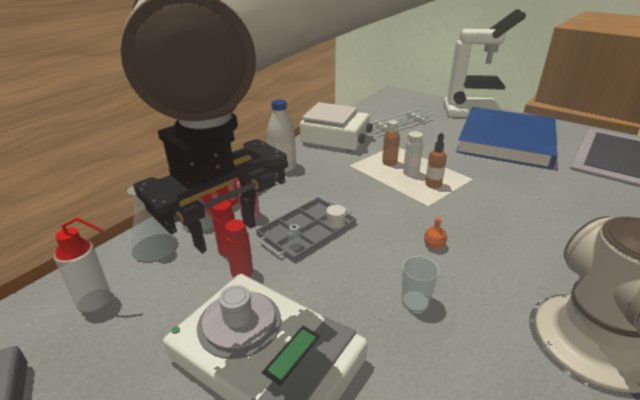

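The tin stands in the middle of the pan at (236,305). Now I'll return the bottles in reverse order.

```bash
python3 - <<'E'
from ops import *
for n in("wide","drop","flask"):
    s,z,op,d,l=B[n]
    move(d,z-.002,s,z,op,l,clear=.11 if n=="wide" else .085)
env.move_straight([.60,-.10,.30],rate=.25)
env.goto([.45,-.3,.3],O); env.dwell(.5)
fs=[pic("a4","side"),pic("a4t","top")]
a=cv2.resize(fs[0]["image"][100:360,180:480],None,fx=1.3,fy=1.3); b=cv2.resize(fs[1]["image"][150:290,140:370],None,fx=1.7,fy=1.7)
h=max(a.shape[0],b.shape[0]); P=lambda i:cv2.copyMakeBorder(i,0,h-i.shape[0],0,0,0); cv2.imwrite("pics/a4c.png",np.hstack([P(a),P(b)]))
print(st()["clock"])
E
```

```text
grip 39.1 30.0
held 39.7 [-1.3 -0.4 -2.5]
down True [0.659  0.1027 0.1117] want z 0.1115
t 47.7
grip 22.0 30.1
held 22.1 [-0.3  0.  -1.9]
down True [0.5784 0.0486 0.1127] want z 0.1125
t 56.5
grip 27.2 30.0
held 27.7 [-0.4  0.2 -1.8]
down True [ 0.6298 -0.0299  0.1115] want z 0.111
t 64.0
66.275
```

View pics/a4c.png

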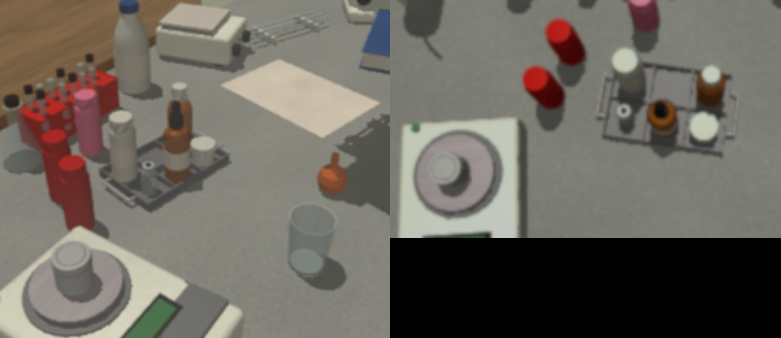

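The crop shows all three bottles upright in their own compartments. The jar and vial are untouched, the tin is centred on the pan, and the arm is clear.

```bash
python3 -c "
from workcell import env
print(env.close_job())"
```

```text
the job is handed in; nothing more can be done
None
```

The job is handed in, at about 66 s of the allowed 128 s: the final pictures show the tin in the middle of the balance pan, all three bottles upright in their own compartments, and the jar and vial still in theirs.

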